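# Close a split bearing over its shaft and hold it shut

## Task

Roll the short steel shaft along the flat top of the bearing block, without lifting it, until it drops into the half-round saddle. Then take the aluminium bearing cap off its wooden rest by the boss, fit its two dowels into the block's holes so that the cap sits flush over the shaft, and finish while still holding it pressed down firmly, with about 20 N: do not let go. Leave the jar, the spanner and the bearing race where they are.

Things in the scene. Friction and masses are not known exactly. Their poses are not given: they have to be found in the camera images.
- block_seat (a point): Dark steel bearing block, fixed. Point: on the saddle's axis, level with its flat top (60 mm above the bench), midway between the dowel holes. x along the saddle, y along the top, z up. Top: x -35 to 35 mm, y -60 to 140, a 5 mm high lip at y 132 to 140. Saddle: half-round trough, radius 16 mm, at y = 0, open at both ends. A foot 12 mm high reaches 10 to 12 mm out all round.
- block_hole (a point): Mouth of one of the block's two dowel holes: 33 mm from block_seat on its +y side, level with the top; the other is 33 mm to the -y side. Both are upright, 12 mm in diameter, 20 mm deep, slightly chamfered. The shaft rolls over them freely.
- shaft_mid (a point): Middle of the loose steel shaft (0.5 kg), on its axis; x along it. Journal 30 mm diameter, 80 long; at each end a stub 20 mm diameter, 22 long. Starts on the block's top at y = 55 to 80 mm from block_seat, nearly parallel to the saddle: roll it to the block's -y. It rolls very easily. In the saddle its axis is about 1 mm below the block's top, its highest line 14 mm above.
- cap_boss (a point): Centre of the grip boss of the loose aluminium cap (0.4 kg), 50 mm above the cap's underside, 15 below its top. x across (along the bore), y along the dowel row, z up. Boss 30 mm thick in x, 40 long in y; with the 60 mm long crown under it, it has flat x faces 22 to 65 mm above the underside: grasp from above across x. Seated, this point is 50 mm above block_seat, y axes parallel.
- cap_under (a point): Centre of the cap's flat underside, same axes. Two dowels, 10 mm diameter, ends tapered, stand 14 mm down from it at y = -33 and 33 mm. Either way round fits. Feet: 44 mm wide in x, out to y = -50 and 50, 22 high; between them a half-round bore, radius 17 mm. The cap starts upright on a fixed wooden rest (70 x 120 mm, two battens), underside 22 mm above the bench.
- jar: Bystander: white jar, 56 mm diameter, 65 mm high, origin at the centre of its underside. Leave alone.
- spanner: Bystander: steel spanner lying on the bench, origin at the middle of its underside, length along its x. Leave alone.
- race: Bystander: steel bearing race, 60 mm outer diameter, 16 mm high, lying flat, origin at the centre of its underside. Leave alone.
Mind the look-alikes: they are no part of the job. What is shaped like the part that bears shaft_mid but pink is not meant. There is more than one size of the part that bears block_seat; the job needs the larger.

How it is judged:
By the outcome, as a careful person would: the job done as asked, in the order asked, and still so for the second after the job is handed in, while the arm keeps its last pose, push and grip.
It also fails if it takes over 64 s, if anything falls off the work surface, if the arm or the gripper's body presses on something with over 40 N, if the wrist force passes 120 N, or if a joint passes its speed limit or range.

## Robot

A 7-joint arm with a two-finger parallel gripper is mounted at the origin on the work surface. World frame = base frame: x ahead of the robot, y to its left, z up, the work surface at z = 0. Lengths are in m, angles in rad, forces in N, time in s.
With the tool pointing down it reaches from about 0.35 to 0.9 m from the base axis. Payload 8.1 kg.
Tool frame: the origin (TCP) lies on the centre line of the jaws, within the pads' length; the fingertips stand 19 mm ahead of it and the grasp point (between the pads) is the TCP; z points along the fingers, y is the direction in which the jaws open and shut (so a half turn about z gives the same grasp; the last joint's range is limited). The gripper opens to 92 mm and grips with 3 to 60 N. Pads are 19 mm wide; open, the fingers measure 130 mm over their backs; the gripper's body (75 mm by 190 mm) begins 47 mm behind the grasp point.
Start: joints at [-1.44, 0.434, 0.025, 1.573, -0.012, 1.134, -0.075], TCP at [0.145, 0.608, 0.246] pointing down, gripper open.
Joint ranges: [-2.62, 2.62], [-0.44, 2.09], [-1.27, 1.32], [0.08, 2.57], [-1.32, 4.46], [0.12, 2], [-2.74, 2.74]. Speed limits (rad/s): [2.22, 2.22, 3.01, 3.01, 3.14, 3.14, 3.14].

## Interface

Orientations are given as a rotation vector (axis times angle).
In Python, from cell import monitor, imaging, workorder, outline_of gives the robot as it stands.
- The arm moves only by the tool move_arm, never from a script. Its argument "series" is a list of rows, each a list of 6 numbers: the shift along the world's x, y, z in cm, then the turn, a rotation vector about the world's x, y, z in degrees. A call has 1 to 8 rows; each row shifts and turns the commanded pose from where the row before left it; what a row does not reach is not made up. A row lasts 1/10 s, in which the tool goes at most 50 mm and 8.59 degrees, less where a joint would pass 70% of its speed; a pose out of reach is approached as far as the arm can. A call with a gripper value outside its range is refused whole. "grip" is the opening, from 0 (shut) to 1 (fully open), set as the call begins (left out, the last holds). The fingers move at their own pace and stop on an object; "force" is the grip in N (left out, the last holds). Time passes only in rows, so rows that do not move let the fingers close. It gives the time, the measured TCP pose, the force and the opening at its end, in the units of the state.
- monitor.observe(): the state, without advancing time (a new reading comes with each control period).
- imaging.get_image(name): name is "scene" or "side" or "wrist"; returns a dict with "color" (420x560x3 uint8, red, green, blue), "fx", "fy", "cx", "cy" (pixels), "rvec" (rotation vector, rad) and "tvec" (3), from world to camera coordinates, as OpenCV has them; the wrist camera has in their place "mount" (4x4, takes a point from camera to tool coordinates, whose origin is the TCP and whose axes are the flange's). Camera axes: x right, y down, z forward; pixel columns grow to the right and rows downward; lengths in m; the calibration is good to about 2 mm. A picture is of the moment at which its call begins: read the wrist's pose just before it. There is no depth.
- workorder.sign_off(): hands the job in, once; it reports no verdict.
Trained networks look in the newest picture that a camera, given by its name, has taken for a name from the list of things; names that differ only in an ending like _2 or _b are one class to them, and where a whole thing is asked for, a point or a joint stands for the part that bears it (a point fixed in the world has none). Each returns a list of dicts, best first, with "p" (0 to 1); they miss things now and then, are a little off and sometimes report something else, mostly with a low value. They report only what shows in the picture. A call takes as long as a camera call. They do not tell look-alikes from the thing itself.
- outline_of(camera, thing): "mask" (420x560 bool, what is visible of it) and "rect" ([left, top, width, height] in pixels, round what is visible of it).
The state is a dict: "clock": time; "joints": joint angles; "dq": joint speeds; "joint_efforts": joint torques, N m; "position": TCP position; "ee_rot": TCP orientation; "force": force on the tool from outside, world axes, zero at the start; "ft_torque": the same for the moment, N m; "width": opening from 0.0 (shut) to 1.0 (fully open).
Only numpy, scipy, OpenCV 4.12 (cv2) and the standard library are available. Lean on these libraries where they do the work, as an engineer would, in place of code of your own. Each camera call takes 0.05 s, during which the arm holds its last target. There are 200 camera calls.

## Working session

There is one attempt and no reset: what is moved stays moved. The work goes in short steps, Python scripts to look and compute and a tool call to move; the robot and the scene stay as the last step left them, time stands still between calls to the robot, and variables do not carry over. Pictures are saved under pics/ and viewed, about 8 in all and at most 12, crops included, and the job is handed in when it is done.

Besides the shell and the picture viewer there is one more tool, called after "Call:" as name([rows], argument=value, ...), one row to a line, values as JSON. move_arm: Moves the arm, as the interface text tells. Its arguments: {"type":"object","properties":{"series":{"type":"array"},"grip":{"type":"number"},"force":{"type":"number"}},"required":["series"]}

```bash
mkdir -p pics; ls
cat > h.py <<'E'
import numpy as np,cv2,json
from cell import monitor,imaging,workorder,outline_of
R=lambda v:cv2.Rodrigues(np.array(v,float))[0]
def cam(name):
    s=monitor.observe(); im=imaging.get_image(name)
    K=np.array([[im['fx'],0,im['cx']],[0,im['fy'],im['cy']],[0,0,1.]])
    if 'rvec' in im and im.get('rvec') is not None:
        Rc=R(im['rvec']);t=np.array(im['tvec'],float).ravel()
    else:
        M=np.eye(4);M[:3,:3]=R(s['ee_rot']);M[:3,3]=s['position']
        W=np.linalg.inv(M@np.array(im['mount']));Rc=W[:3,:3];t=W[:3,3]
    return dict(img=im['color'],K=K,R=Rc,t=t)
def proj(c,P):
    p=(np.atleast_2d(P)@c['R'].T+c['t'])@c['K'].T
    return p[:,:2]/p[:,2:]
def back(c,uv,z):
    uv=np.atleast_2d(uv).astype(float)
    d=(np.c_[uv,np.ones(len(uv))]@np.linalg.inv(c['K']).T)@c['R']
    o=-c['R'].T@c['t']
    return o+d*((z-o[2])/d[:,2])[:,None]
def save(c,n,crop=None,f=1):
    i=c['img'][:,:,::-1]
    if crop: x,y,w,h=crop;i=i[y:y+h,x:x+w]
    cv2.imwrite('pics/'+n,cv2.resize(i,None,fx=f,fy=f,interpolation=cv2.INTER_CUBIC))
E
python3 - <<'E'
from h import *
s=monitor.observe();print({k:np.round(v,3).tolist() for k,v in s.items()})
for n in('scene','side'):
    c=cam(n);save(c,n+'1.png',f=1.4);print(n,-c['R'].T@c['t'])
    for t in('block_seat','shaft_mid','cap_boss','jar','spanner','race'):
        print(t,[(round(float(o['p']),2),np.round(o['rect']).tolist()) for o in outline_of(n,t)])
E
```

```text
pics
{'clock': 0.0, 'joints': [-1.44, 0.435, 0.025, 1.574, -0.012, 1.134, -0.075], 'dq': [0.001, -0.001, 0.001, -0.001, -0.001, 0.001, -0.001], 'joint_efforts': [0.0, -66.784, 0.985, -31.446, -0.061, 0.043, 0.0], 'position': [0.145, 0.608, 0.245], 'ee_rot': [-0.366, -3.12, 0.002], 'force': [0.304, -0.095, -1.113], 'ft_torque': [-0.001, 0.052, 0.037], 'width': 0.997}
scene [1.20937135 0.35928104 0.67647093]
block_seat [(0.83, [250.0, 164.0, 51.0, 27.0]), (0.6, [282.0, 197.0, 87.0, 49.0])]
shaft_mid [(0.72, [328.0, 188.0, 10.0, 39.0]), (0.7, [322.0, 264.0, 19.0, 52.0])]
cap_boss [(0.67, [178.0, 187.0, 25.0, 32.0])]
jar []
spanner [(0.57, [186.0, 254.0, 44.0, 62.0])]
race [(0.77, [403.0, 221.0, 22.0, 22.0])]
side [0.28672809 0.89767969 0.58999764]
block_seat [(0.93, [373.0, 194.0, 27.0, 40.0]), (0.62, [287.0, 217.0, 48.0, 77.0])]
shaft_mid [(0.71, [188.0, 252.0, 54.0, 16.0]), (0.61, [278.0, 228.0, 61.0, 17.0]), (0.54, [162.0, 281.0, 33.0, 48.0])]
cap_boss [(0.78, [297.0, 155.0, 30.0, 30.0])]
jar [(0.83, [162.0, 282.0, 32.0, 48.0])]
spanner [(0.94, [198.0, 195.0, 63.0, 18.0])]
race [(0.56, [298.0, 315.0, 31.0, 33.0])]
```

View pics/scene1.png

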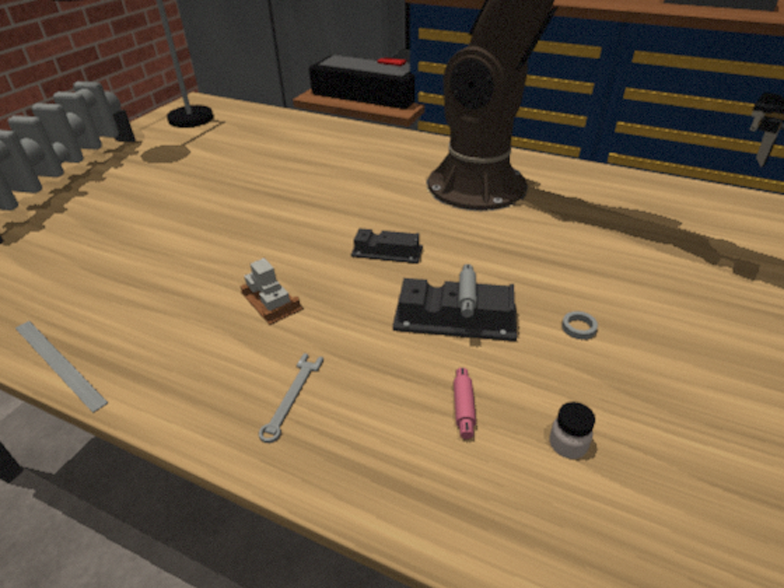

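View pics/side1.png

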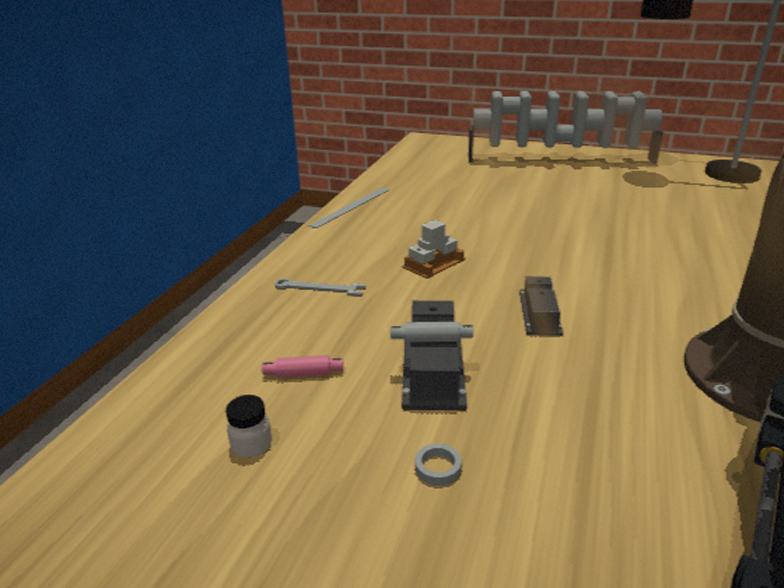

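The scene picture shows the large block at about (455,305), with the grey shaft across its right (+y) part at (467,290). The cap is on its wooden rest at (268,290). The pink shaft, the small block and the flat strip are decoys. The side picture agrees with this. I'll take coarse positions from both cameras.

Run:
```python
from h import *
from scipy.optimize import least_squares
C={n:cam(n) for n in('scene','side')}
S=lambda a:np.array(a,float)/1.4
for nm,a,b,z in(('shaft',(467,291),(433,331),.075),('blk',(455,305),(434,355),.04),('boss',(263,268),(433,233),.08),('race',(580,325),(438,465),.01),('jar',(572,432),(249,430),.03)):
    uv=[S(a),S(b)]
    print(nm,[back(C[n],u,z)[0].round(3).tolist() for n,u in zip(C,uv)],
     least_squares(lambda P:np.r_[proj(C['scene'],P)[0]-uv[0],proj(C['side'],P)[0]-uv[1]],[.5,.2,.05]).x.round(3))
# shaft ends, foot corners
print('shaft ends scene',back(C['scene'],[S((467,267)),S((468,313))],.075).round(3).tolist())
print('foot corners',back(C['scene'],[S((395,331)),S((516,338))],.006).round(3).tolist())
print('cap rest corners',back(C['scene'],[S((241,294)),S((270,321)),S((301,306))],.01).round(3).tolist())
w=imaging.get_image('wrist');print(np.round(w['mount'],3),w['fx'],w['cx'],w['cy'])
```

```text
shaft [[0.502, 0.148, 0.075], [0.495, 0.147, 0.075]] [0.497 0.146 0.073]
blk [[0.506, 0.13, 0.04], [0.49, 0.159, 0.04]] [0.495 0.129 0.023]
boss [[0.596, -0.213, 0.08], [0.59, -0.183, 0.08]] [ 0.595 -0.213  0.073]
race [[0.434, 0.341, 0.01], [0.431, 0.345, 0.01]] [0.432 0.342 0.007]
jar [[0.686, 0.374, 0.03], [0.679, 0.381, 0.03]] [0.683 0.375 0.025]
shaft ends scene [[0.436, 0.125, 0.075], [0.555, 0.169, 0.075]]
foot corners [[0.579, 0.045, 0.006], [0.508, 0.246, 0.006]]
cap rest corners [[0.61, -0.269, 0.01], [0.651, -0.172, 0.01], [0.593, -0.143, 0.01]]
[[-0.    -0.953 -0.304  0.082]
 [ 1.    -0.    -0.     0.001]
 [ 0.    -0.304  0.953 -0.139]
 [ 0.     0.     0.     1.   ]] 329.19398244865516 270.9709251927183 207.96730788365363
```

Call:
move_arm([
  [2.46, -3.2, 0, 0, 0, -4.07],
  [2.46, -3.2, 0, 0, 0, -4.07],
  [2.46, -3.2, 0, 0, 0, -4.07],
  [2.46, -3.2, 0, 0, 0, -4.07],
  [2.46, -3.2, 0, 0, 0, -4.07],
  [2.46, -3.2, 0, 0, 0, -4.07],
  [2.46, -3.2, 0, 0, 0, -4.07],
], grip=0.45)

```text
clock: 1.55
position: [0.3179, 0.3827, 0.246]
ee_rot: [1.127, 2.932, 0.001]
force: [0.2, 0.6, -0.6]
width: 0.462
```

Call:
move_arm([
  [2.46, -3.2, 0, 0, 0, -4.07],
  [2.46, -3.2, 0, 0, 0, -4.07],
  [2.46, -3.2, 0, 0, 0, -4.07],
  [2.46, -3.2, 0, 0, 0, -4.07],
  [2.46, -3.2, 0, 0, 0, -4.07],
  [2.46, -3.2, 0, 0, 0, -4.07],
  [2.46, -3.2, 0, 0, 0, -4.07],
  [0, 0, 0, 0, 0, 0],
])

```text
clock: 2.35
position: [0.4923, 0.1546, 0.2463]
ee_rot: [1.822, 2.556, -0.0]
force: [-0.1, 0.6, 0.8]
width: 0.45
```

Run:
```python
from h import *
s=monitor.observe();print(np.round(s['joints'],3),s['dq'])
c=cam('wrist');save(c,'w1.png',f=1.4)
import pickle;pickle.dump(c,open('w1.pkl','wb'))
print(R(s['ee_rot']).round(3))
for t in('block_seat','block_hole','shaft_mid'):
        print(t,[(round(float(o['p']),2),np.round(o['rect']).tolist()) for o in outline_of('wrist',t)])
```

```text
[-0.773  0.262  0.456  1.865 -0.13   1.042  0.067] [-0.05255343 -0.01164058 -0.08382188  0.02257378 -0.01362784  0.00452815
 -0.02401651]
[[-0.326  0.945  0.003]
 [ 0.945  0.326 -0.002]
 [-0.003  0.002 -1.   ]]
block_seat [(0.96, [228.0, 99.0, 88.0, 197.0])]
block_hole [(0.7, [84.0, 256.0, 63.0, 25.0]), (0.56, [228.0, 102.0, 88.0, 195.0])]
shaft_mid [(0.77, [388.0, 171.0, 116.0, 30.0]), (0.58, [207.0, 184.0, 135.0, 29.0])]
```

View pics/w1.png

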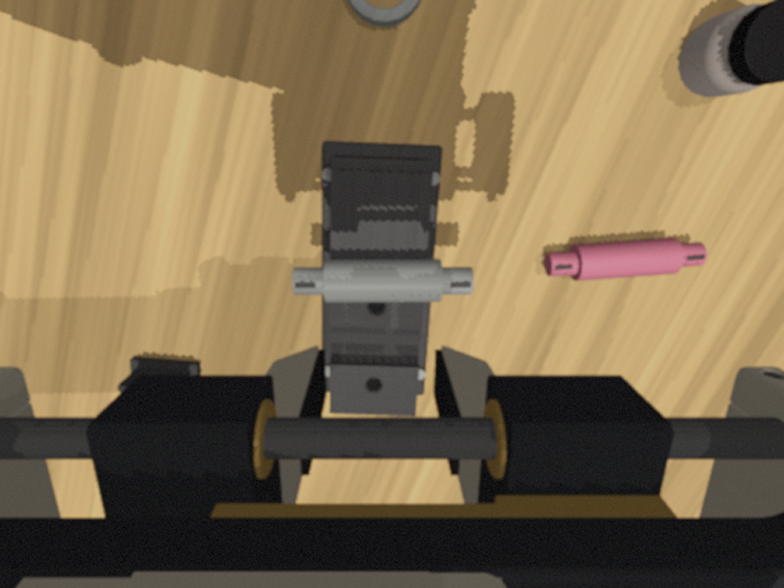

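The wrist picture shows the block nearly aligned with the tool. Its holes are at (376,307) and (374,384), and the shaft runs from (293,283) to (473,279) in the 1.4x view.

Run:
```python
from h import *
import pickle;c=pickle.load(open('w1.pkl','rb'))
g=cv2.cvtColor(c['img'],cv2.COLOR_RGB2GRAY).astype(float)
def cen(u,v,r=7):
    u,v=int(round(u)),int(round(v));p=g[v-r:v+r+1,u-r:u+r+1]
    w=np.clip((np.median(p)+p.min())/2-p,0,None);Y,X=np.mgrid[-r:r+1,-r:r+1]
    return u+(w*X).sum()/w.sum(),v+(w*Y).sum()/w.sum()
h=[cen(376/1.4,308/1.4,6),cen(374/1.4,384/1.4)];print(np.round(h,1))
H=back(c,h,.0595);d=H[0]-H[1];print(H.round(4),np.linalg.norm(d),'seat',H.mean(0).round(4),'yaw y axis',np.degrees(np.arctan2(d[1],d[0]))-90)
E_=back(c,np.array([(293,283),(473,279)])/1.4,.075);e=E_[1]-E_[0];print(E_.round(4),E_.mean(0).round(4),np.linalg.norm(e),np.degrees(np.arctan2(e[1],e[0])))
y=d/np.linalg.norm(d);print('shaft y in block',(E_-H.mean(0))@y)
```

```text
[[268.5 219.7]
 [266.7 274.5]]
[[0.5025 0.1214 0.0595]
 [0.5216 0.0598 0.0595]] 0.0645305072769313 seat [0.512  0.0906 0.0595] yaw y axis 17.14631553766627
[[0.4399 0.1253 0.075 ]
 [0.5582 0.169  0.075 ]] [0.499  0.1471 0.075 ] 0.12615210965463472 20.311202170450855
shaft y in block [0.05438023 0.06134504]
```

Call:
move_arm([
  [-0.83, 2.68, 0, 0, 0, -1.85],
  [0, 0, -4, 0, 0, 0],
  [0, 0, -4, 0, 0, 0],
  [0, 0, -3, 0, 0, 0],
  [0, 0, -2.5, 0, 0, 0],
  [0, 0, -1.6, 0, 0, 0],
  [0, 0, -1, 0, 0, 0],
  [0, 0, 0, 0, 0, 0],
])

```text
clock: 3.35
position: [0.4798, 0.1876, 0.0838]
ee_rot: [-1.848, -2.539, 0.002]
force: [-0.6, 0.0, 0.2]
width: 0.445
```

Run:
```python
from h import *
s=monitor.observe();T=R(s['ee_rot']);print(s['position'].round(4) if hasattr(s['position'],'round') else s['position'],np.degrees(np.arctan2(T[1,1],T[0,1])),s['force'])
c=cam('side');save(c,'s2.png',(240,170,160,130),4)
```

```text
[0.4798 0.1876 0.0838] 17.882225756798785 [-0.60970718  0.04849463  0.24225355]
```

View pics/s2.png

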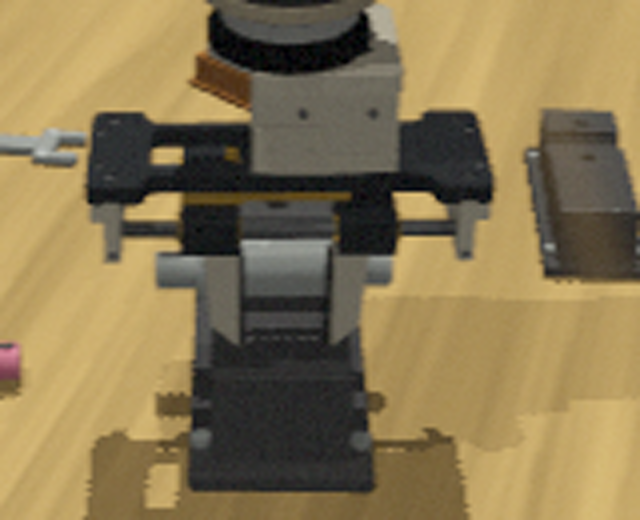

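The fingers are centred on the block (x from 200 to 360 px in the crop), behind the shaft, with the tips just above the top. I'll push slowly.

Call:
move_arm([
  [0.1, -0.38, 0, 0, 0, -0.5],
  [0.1, -0.38, 0, 0, 0, 0],
  [0.1, -0.33, 0, 0, 0, 0],
  [0.07, -0.24, 0, 0, 0, 0],
  [0.07, -0.24, 0, 0, 0, 0],
  [0.07, -0.24, 0, 0, 0, 0],
  [0.07, -0.24, 0, 0, 0, 0],
  [0.07, -0.24, 0, 0, 0, 0],
])

```text
clock: 4.2
position: [0.4875, 0.1638, 0.0847]
ee_rot: [-1.863, -2.53, -0.0]
force: [0.2, 1.2, -0.3]
width: 0.449
```

Call:
move_arm([
  [0.07, -0.24, 0, 0, 0, 0],
  [0.07, -0.24, 0, 0, 0, 0],
  [0.07, -0.24, 0, 0, 0, 0],
  [0.07, -0.24, 0, 0, 0, 0],
  [0.07, -0.24, 0, 0, 0, 0],
  [0.07, -0.24, 0, 0, 0, 0],
  [0.07, -0.24, 0, 0, 0, 0],
  [0.07, -0.24, 0, 0, 0, 0],
])

```text
clock: 5.0
position: [0.4931, 0.1445, 0.0847]
ee_rot: [1.863, 2.53, 0.0]
force: [0.0, 0.7, 0.3]
width: 0.452
```

Run:
```python
from h import *
s=monitor.observe();p=s['position'];print(p,s['force'],'y',(p[0]-.512)*-.295+(p[1]-.0906)*.9555)
c=cam('side');save(c,'s3.png',(240,170,160,130),4)
```

```text
[0.49310343 0.14449982 0.08473864] [0.02895252 0.71113593 0.29466159] y 0.05707576327151893
```

View pics/s3.png

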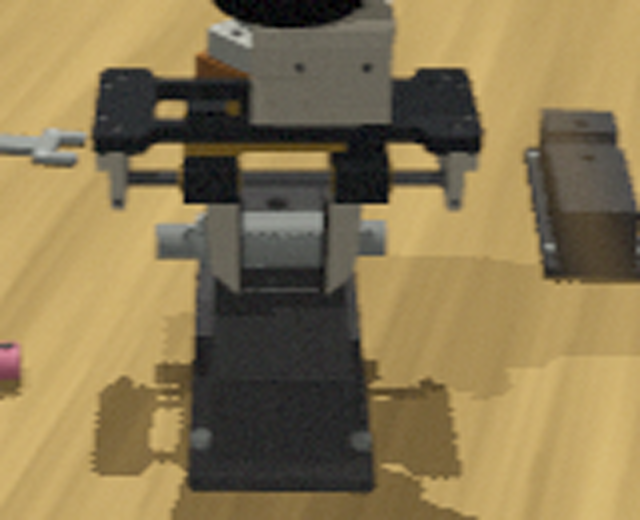

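The shaft is rolling square ahead of the fingers. I'll keep pushing.

Call:
move_arm([
  [0.07, -0.24, 0, 0, 0, 0],
  [0.07, -0.24, 0, 0, 0, 0],
  [0.07, -0.24, 0, 0, 0, 0],
  [0.07, -0.24, 0, 0, 0, 0],
  [0.07, -0.24, 0, 0, 0, 0],
  [0.07, -0.24, 0, 0, 0, 0],
  [0.07, -0.24, 0, 0, 0, 0],
])

```text
clock: 5.75
position: [0.498, 0.1276, 0.0847]
ee_rot: [1.863, 2.53, -0.0]
force: [-0.7, -0.5, -0.7]
width: 0.446
```

Call:
move_arm([
  [0.07, -0.24, 0, 0, 0, 0],
  [0.07, -0.24, 0, 0, 0, 0],
  [0.07, -0.24, 0, 0, 0, 0],
  [0, 0, 0, 0, 0, 0],
  [0, 0, 0, 0, 0, 0],
])

```text
clock: 6.25
position: [0.5, 0.1207, 0.0847]
ee_rot: [-1.863, -2.53, 0.0]
force: [0.5, -0.4, 0.0]
width: 0.452
```

Run:
```python
from h import *
s=monitor.observe();p=s['position'];print(p,s['force'],'y',(p[0]-.512)*-.295+(p[1]-.0906)*.9555)
a=cam('side');save(a,'a.png',(240,170,160,130),2.5);b=cam('scene');save(b,'b.png',(250,150,160,130),2.5)
cv2.imwrite('pics/s4.png',np.hstack([cv2.imread('pics/a.png'),cv2.imread('pics/b.png')]))
```

```text
[0.50000922 0.12065039 0.08472531] [ 0.50348647 -0.35052798  0.02056986] y 0.03225042845898319
```

View pics/s4.png

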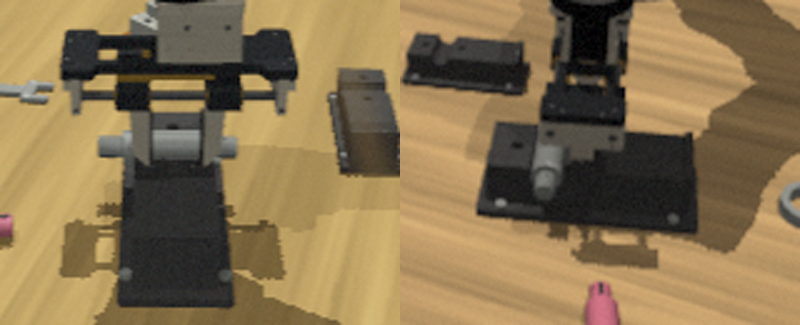

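The scene view shows the shaft dropped into the saddle, its end level with the top at (545,175). I'll back off and look from above.

Call:
move_arm([
  [-0.3, 1, 0, 0, 0, 0],
  [-0.4, 1.2, 2, 0, 0, 0],
  [-0.4, 1.2, 3.5, 0, 0, 0],
  [-0.3, 1.2, 4, 0, 0, 0],
  [0, 0, 3, 0, 0, 0],
  [0, 0, 0, 0, 0, 0],
  [0, 0, 0, 0, 0, 0],
], grip=0.8)

```text
clock: 7.05
position: [0.4859, 0.1677, 0.2101]
ee_rot: [1.861, 2.531, 0.002]
force: [-0.7, -0.5, 0.1]
width: 0.799
```

Run:
```python
from h import *
c=cam('wrist');save(c,'w5.png',f=1.4)
import pickle;pickle.dump(c,open('w5.pkl','wb'))
```

```text
(no output)
```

View pics/w5.png

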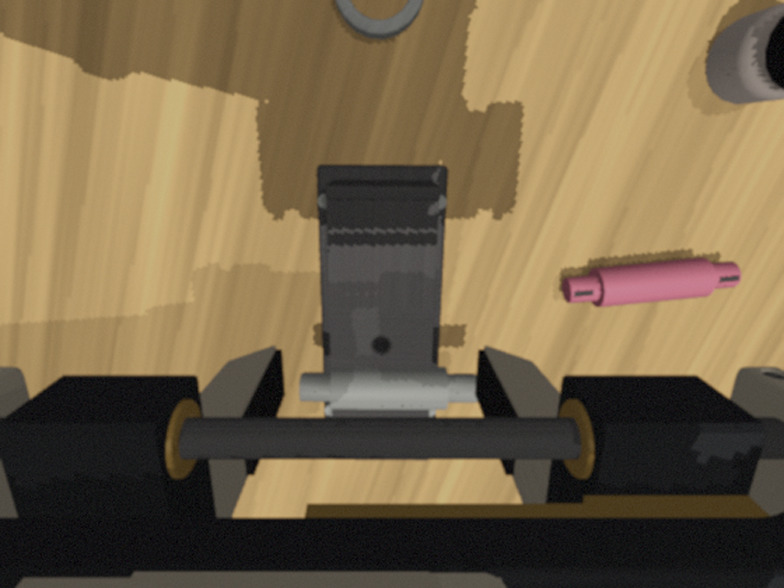

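The shaft lies straight in the saddle at (388,388), and the +y hole is at (381,345). The other hole is hidden behind the gripper, so I'll shift to see both.

Call:
move_arm([
  [0.9, -3, 0.5, 0, 0, 0],
  [0.9, -3, 0.5, 0, 0, 0],
  [0, 0, 0, 0, 0, 0],
  [0, 0, 0, 0, 0, 0],
])

```text
clock: 7.5
position: [0.5035, 0.106, 0.2186]
ee_rot: [-1.865, -2.527, 0.003]
force: [-0.1, -0.1, -0.9]
width: 0.799
```

Run:
```python
from h import *
import pickle
s=monitor.observe();T=R(s['ee_rot']);print(s['position'],np.degrees(np.arctan2(T[1,1],T[0,1])))
c=cam('wrist');save(c,'w6.png',f=1.4);pickle.dump(c,open('w6.pkl','wb'))
g=cv2.GaussianBlur(cv2.cvtColor(c['img'],cv2.COLOR_RGB2GRAY),(0,0),1).astype(float)
seat=np.array([.512,.0906]);y=np.array([-.295,.9555]);H=[]
for k in(33,-33):
    q=proj(c,[*(seat+y*k/1000),.06])[0];u,v=q.round().astype(int);r=14
    p=g[v-r:v+r+1,u-r:u+r+1];p=-cv2.blur(p,(9,9))+cv2.blur(p,(23,23))
    i=np.unravel_index(p.argmax(),p.shape);u2,v2=u-r+i[1],v-r+i[0];r=8
    p=g[v2-r:v2+r+1,u2-r:u2+r+1];w=np.clip((np.median(p)+p.min())/2-p,0,None);Y,X=np.mgrid[-r:r+1,-r:r+1]
    h=(u2+(w*X).sum()/w.sum(),v2+(w*Y).sum()/w.sum());print(q*1.4,np.array(h)*1.4);H.append(back(c,h,.06)[0])
d=H[0]-H[1];print(np.round(H,4),np.linalg.norm(d),'seat',((H[0]+H[1])/2).round(4),np.degrees(np.arctan2(d[1],d[0]))-90)
```

```text
[0.50347912 0.1060172  0.21862012] 17.150292077890363
[383.56739164 250.69573042] [384.69539749 252.57894003]
[383.34315032 342.80152384] [383.32219731 341.80089686]
[[0.5034 0.1211 0.06  ]
 [0.5215 0.0598 0.06  ]] 0.06397340703187483 seat [0.5124 0.0905 0.06  ] 16.474214071981862
```

View pics/w6.png

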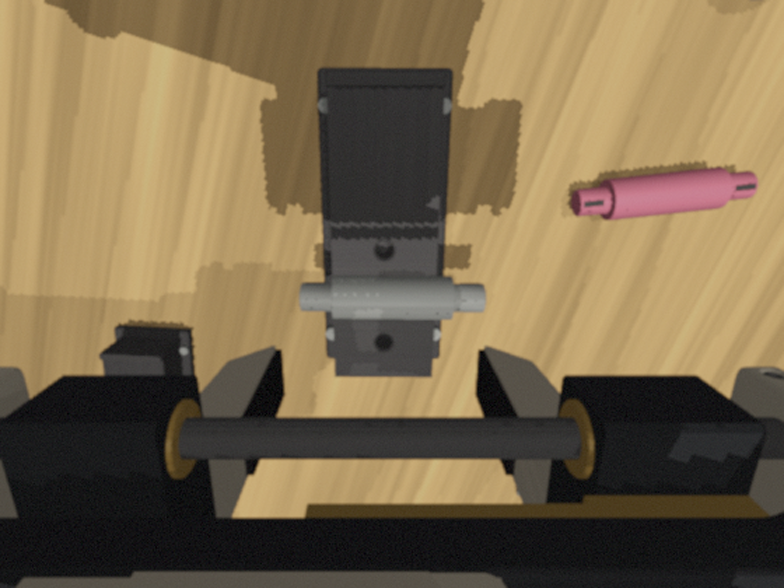

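Run:
```python
from h import *
import pickle
from scipy.optimize import least_squares
c=pickle.load(open('w6.pkl','rb'))
P=np.array([[0,33,0],[0,-33,0],[-35,-60,0],[35,-60,0],[-35,140,5],[35,140,5]])/1000
uv=np.array([[384.5,252],[383.3,342],[335.5,376],[432,376],[319.5,70],[451.5,69.5]])/1.4
def f(q,zf):
    a=q[2];M=np.array([[np.cos(a),-np.sin(a),0],[np.sin(a),np.cos(a),0],[0,0,1]])
    return proj(c,P@M.T+[q[0],q[1],q[3] if zf else .06])-uv
for zf in(0,1):
    r=least_squares(lambda q:f(q,zf).ravel(),[.512,.09,.3,.06],loss='soft_l1');print(r.x.round(4),np.degrees(r.x[2]));print((f(r.x,zf)*1.4).round(1).tolist())
save(c,'crop6.png',(215,40,130,240),2.5)
```

```text
[0.5122 0.0913 0.2987 0.06  ] 17.115412835723475
[[-0.4, -2.2], [0.5, -0.0], [-0.5, 0.4], [0.4, 0.5], [4.7, -0.1], [-6.0, 0.4]]
[0.5121 0.0913 0.2987 0.0603] 17.114948578175593
[[-0.4, -2.2], [0.5, 0.1], [-0.5, 0.6], [0.4, 0.7], [4.6, -0.3], [-5.9, 0.3]]
```

View pics/crop6.png

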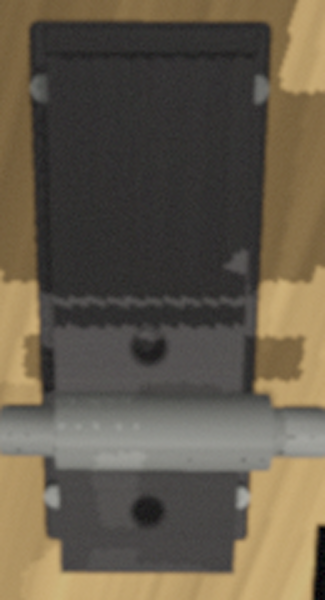

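The fit puts the block seat at (0.5122, 0.0913) with yaw 17.1°. The residuals are within a pixel, apart from the far foot corners and the partly lit +y hole. Next I'll look at the cap.

Call:
move_arm([
  [1.25, -3.75, 0.28, 0, 0, -5],
  [1.25, -3.75, 0.28, 0, 0, -5],
  [1.25, -3.75, 0.28, 0, 0, -5],
  [1.25, -3.75, 0.28, 0, 0, -5],
  [1.25, -3.75, 0.28, 0, 0, -5],
  [1.25, -3.75, 0.28, 0, 0, -5],
  [1.25, -3.75, 0.28, 0, 0, -5],
  [1.25, -3.75, 0.28, 0, 0, -5],
], grip=0.8)

```text
clock: 8.35
position: [0.6046, -0.1929, 0.2411]
ee_rot: [-2.616, -1.737, 0.001]
force: [0.8, 0.2, -0.6]
width: 0.799
```

Call:
move_arm([
  [0, 0, 0, 0, 0, 0],
  [0, 0, 0, 0, 0, 0],
])

```text
clock: 8.55
position: [0.604, -0.1929, 0.2409]
ee_rot: [-2.615, -1.739, 0.002]
force: [-0.7, 0.9, -0.2]
width: 0.802
```

Run:
```python
from h import *
import pickle
s=monitor.observe();T=R(s['ee_rot']);print(s['position'],np.degrees(np.arctan2(T[1,1],T[0,1])),np.round(s['joints'],2))
c=cam('wrist');save(c,'w7.png',f=1.4);pickle.dump(c,open('w7.pkl','wb'))
```

```text
[ 0.60399599 -0.19286931  0.24088993] -22.72920736237011 [-0.22  0.51  0.68  1.59 -0.34  1.16  0.14]
```

View pics/w7.png

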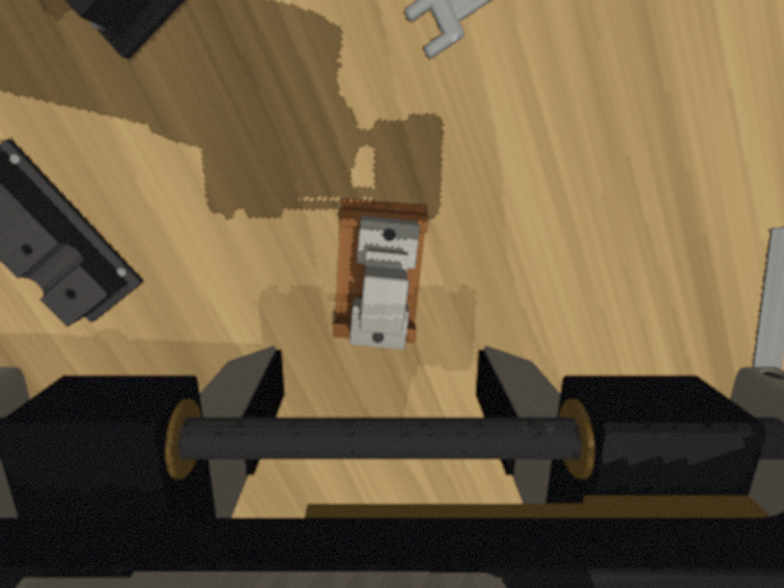

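The cap is upright on its rest. The foot bolt marks are at (389,234) and (377,337), and the boss top is roughly (364,277)-(408,279)-(404,333)-(361,330).

Run:
```python
from h import *
import pickle
c=pickle.load(open('w7.pkl','rb'))
b=back(c,np.array([(389,234.5),(377.5,337.5)])/1.4,.044);d=b[0]-b[1];print(b.round(4),b.mean(0).round(4),np.linalg.norm(d),np.degrees(np.arctan2(d[1],d[0]))-90)
g=back(c,np.array([(364,277),(408,279),(404,333),(361,330)])/1.4,.087);print(g.round(4),g.mean(0).round(4),[np.linalg.norm(g[i]-g[i-1]).round(4) for i in range(4)])
for i,j in((0,1),(3,2)):e=g[j]-g[i];print(np.degrees(np.arctan2(e[1],e[0])))
for i,j in((3,0),(2,1)):e=g[j]-g[i];print(np.degrees(np.arctan2(e[1],e[0]))-90)
# corners of feet: bright aluminium mask principal axis
hsv=cv2.cvtColor(c['img'],cv2.COLOR_RGB2HSV);m=((hsv[...,1]<60)&(hsv[...,2]>120)).astype(np.uint8);m[:140]=0;m[252:]=0;m[:,:230]=0;m[:,310:]=0
print(m.sum())
for o in outline_of('wrist','cap_boss')[:1]:print(o['p'],o['rect'],cv2.minAreaRect(np.argwhere(o['mask'])[:,::-1].astype(np.float32)))
```

```text
[[ 0.6188 -0.1774  0.044 ]
 [ 0.5792 -0.2498  0.044 ]] [ 0.599  -0.2136  0.044 ] 0.08252804316405064 -28.692611017238377
[[ 0.5952 -0.1894  0.087 ]
 [ 0.6214 -0.2018  0.087 ]
 [ 0.6047 -0.2366  0.087 ]
 [ 0.5784 -0.2232  0.087 ]] [ 0.5999 -0.2127  0.087 ] [np.float64(0.0378), np.float64(0.0291), np.float64(0.0386), np.float64(0.0295)]
-25.436333918299276
-27.030811826492176
-26.439308738940262
-25.738038445213874
2363
0.61 [248.3, 151.0, 51.6, 95.5] ((273.3411560058594, 201.03530883789062), (42.463050842285156, 92.06044006347656), 5.906141757965088)
```

Call:
move_arm([
  [-0.45, -2.03, 0, 0, 0, -4.8],
  [0, 0, -3, 0, 0, 0],
  [0, 0, -4, 0, 0, 0],
  [0, 0, -3, 0, 0, 0],
  [0, 0, -2, 0, 0, 0],
  [0, 0, -1, 0, 0, 0],
  [0, 0, 0, 0, 0, 0],
  [0, 0, 0, 0, 0, 0],
])

```text
clock: 9.45
position: [0.6001, -0.2131, 0.1131]
ee_rot: [2.685, 1.63, 0.001]
force: [-0.4, -1.5, 0.6]
width: 0.801
```

Run:
```python
from h import *
s=monitor.observe();T=R(s['ee_rot']);print(s['position'],np.degrees(np.arctan2(T[1,1],T[0,1])),T.round(4))
```

```text
[ 0.60012493 -0.21313534  0.11305146] -27.473862944849746 [[ 4.613e-01  8.872e-01  1.100e-03]
 [ 8.872e-01 -4.613e-01 -1.000e-04]
 [ 4.000e-04  1.000e-03 -1.000e+00]]
```

Call:
move_arm([
  [0, 0, -2, 0, 0, 0],
  [0, 0, -1.2, 0, 0, 0],
  [0, 0, -0.6, 0, 0, 0],
  [0, 0, -0.3, 0, 0, 0],
  [0, 0, 0, 0, 0, 0],
])

```text
clock: 9.95
position: [0.5996, -0.2137, 0.0713]
ee_rot: [2.686, 1.629, -0.0]
force: [0.6, -0.5, 0.2]
width: 0.799
```

Call:
move_arm([
  [0, 0, 0, 0, 0, 0],
  [0, 0, 0, 0, 0, 0],
  [0, 0, 0, 0, 0, 0],
  [0, 0, 0, 0, 0, 0],
  [0, 0, 0, 0, 0, 0],
  [0, 0, 0, 0, 0, 0],
  [0, 0, 0, 0, 0, 0],
  [0, 0, 0, 0, 0, 0],
], grip=0.2, force=45)

```text
clock: 10.75
position: [0.5992, -0.2134, 0.0711]
ee_rot: [-2.686, -1.629, 0.0]
force: [-3.0, 1.7, 2.2]
width: 0.326
```

Run:
```python
from h import *
s=monitor.observe();T=R(s['ee_rot']);print(s['position'],np.degrees(np.arctan2(T[1,1],T[0,1])),s['width'],s['force'],s['ft_torque'])
```

```text
[ 0.5992364  -0.21343181  0.07110496] -27.53033425229308 0.3258818936510184 [-3.01100492  1.69389607  2.24778839] [0.17966232 0.532787   0.06792237]
```

Call:
move_arm([
  [0, 0, 1, 0, 0, 0],
  [0, 0, 2, 0, 0, 0],
  [0, 0, 3, 0, 0, 0],
  [0, 0, 3, 0, 0, 0],
  [0, 0, 2, 0, 0, 0],
  [0, 0, 0, 0, 0, 0],
])

```text
clock: 11.35
position: [0.601, -0.2146, 0.1843]
ee_rot: [2.683, 1.627, 0.005]
force: [-0.5, 0.7, -4.0]
width: 0.322
```

Call:
move_arm([
  [-0.5, 1.7, 0, 0, 0, 3],
  [-1.1, 3.8, 0, 0, 0, 5.6],
  [-1.2, 4.3, 0, 0, 0, 6],
  [-1.3, 4.5, 0, 0, 0, 6.5],
  [-1.3, 4.5, 0, 0, 0, 6.5],
  [-1.3, 4.5, 0, 0, 0, 6.5],
  [-1.2, 4.3, 0, 0, 0, 6],
  [-0.8, 2.87, 0, 0, 0, 4.5],
])

```text
clock: 12.15
position: [0.5097, 0.0953, 0.1797]
ee_rot: [-1.853, -2.533, 0.002]
force: [-0.2, -1.5, -4.4]
width: 0.328
```

Call:
move_arm([
  [0, 0, 0, 0, 0, 0],
  [0, 0, 0, 0, 0, 0],
  [0, 0, 0, 0, 0, 0],
])

```text
clock: 12.45
position: [0.5121, 0.0901, 0.1805]
ee_rot: [-1.868, -2.525, 0.002]
force: [-0.4, -0.3, -5.6]
width: 0.327
```

Run:
```python
from h import *
import pickle
s=monitor.observe();T=R(s['ee_rot']);print(s['position'],np.degrees(np.arctan2(T[1,1],T[0,1])),s['width'],s['force'],s['ft_torque'],T[2].round(4))
c=cam('wrist');pickle.dump(c,open('w8.pkl','wb'));save(c,'a.png',(170,90,200,210),2)
a=cam('side');save(a,'b.png',(260,140,110,116),3.6)
b=cam('scene');save(b,'c.png',(260,130,110,116),3.6)
I=[cv2.resize(cv2.imread('pics/%s.png'%k),(266*2 if 0 else 266,280)) if 0 else cv2.imread('pics/%s.png'%k) for k in 'abc']
h=min(i.shape[0] for i in I);w=[i[:h] for i in I];o=np.hstack(w);print(o.shape);f=min(1,800/o.shape[1]);cv2.imwrite('pics/m8.png',cv2.resize(o,None,fx=f,fy=f))
```

```text
[0.51207627 0.09012403 0.18048653] 17.00330053450138 0.3271385409319091 [-0.40856209 -0.33975462 -5.60308472] [-0.10242121 -0.00703822  0.04178617] [-6.0e-04 -1.2e-03 -1.0e+00]
(418, 1192, 3)
```

Run:
```python
import cv2,numpy as np,pickle
from h import *
c=pickle.load(open('w8.pkl','rb'));save(c,'a.png',(195,120,150,150),4)
I=[cv2.imread('pics/a.png')]+[cv2.resize(cv2.imread('pics/%s.png'%k)[:396,:396],(200,200)) for k in 'bc']
o=np.zeros((600,800,3),np.uint8);o[:,:600]=I[0];o[:200,600:]=I[1];o[200:400,600:]=I[2];cv2.imwrite('pics/m8.png',o)
```

```text
(no output)
```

View pics/m8.png

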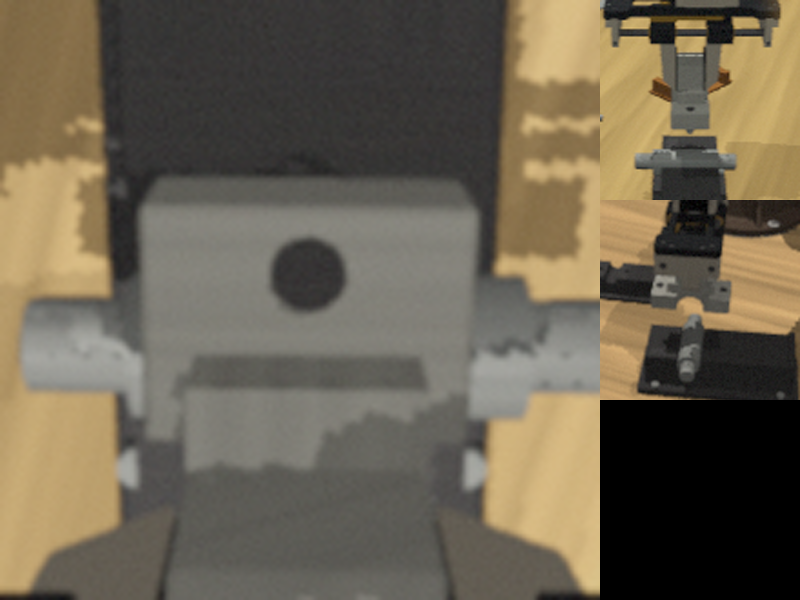

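The cap is held level above the block, with the front-foot top edge from (140,207) to (476,207) in the crop. I'll work out its offset in the grip.

Run:
```python
from h import *
import pickle
c=pickle.load(open('w8.pkl','rb'));s=monitor.observe();T=R(s['ee_rot']);p=np.array(s['position'])
uv=np.array([(140,207),(476,207),(308,274),(147,180),(465,180)])/4+[195,120]
for z in(.028,):
    g=back(c,uv,p[2]-z);print(((g-p)@T*1000).round(1))
# lower edge of foot at 50 below
print(((back(c,uv[3:],p[2]-.05)-p)@T*1000).round(1))
b=pickle.load(open('w7.pkl','rb'))
```

```text
[[ 49.4 -20.4  28. ]
 [ 49.5  22.6  28. ]
 [ 40.6   1.1  28. ]
 [ 52.9 -19.4  28. ]
 [ 52.9  21.   28. ]]
[[ 48.9 -22.   50. ]
 [ 49.   23.8  50. ]]
```

Call:
move_arm([
  [-0.12, 0.17, -1, 0, 0, 0.1],
  [0, 0, -2, 0, 0, 0],
  [0, 0, -1.2, 0, 0, 0],
  [0, 0, -0.6, 0, 0, 0],
  [0, 0, 0, 0, 0, 0],
  [0, 0, 0, 0, 0, 0],
])

```text
clock: 13.2
position: [0.5116, 0.0927, 0.1334]
ee_rot: [1.865, 2.528, 0.0]
force: [0.5, -0.4, -5.4]
width: 0.326
```

```bash
cat > st.py <<'E'
from h import *
s=monitor.observe();T=R(s['ee_rot']);p=np.array(s['position']);d=(p-[.5122,.0913,.06])
print(p.round(4),'yaw',np.degrees(np.arctan2(T[1,1],T[0,1])).round(2),'tilt',(T[2,:2]*1000).round(1),'w',s['width'].__round__(3),'F',np.round(s['force'],1),'M',np.round(s['ft_torque'],2),'t',s['clock'])
E
python3 st.py
```

```text
[0.5116 0.0927 0.1334] yaw 17.15 tilt [-0.2  0.3] w 0.326 F [ 0.5 -0.4 -5.4] M [-0.07  0.03  0.01] t 13.2
```

Call:
move_arm([
  [-0.07, -0.09, -0.3, 0, 0, 0],
  [0, 0, -0.3, 0, 0, 0],
  [0, 0, -0.2, 0, 0, 0],
  [0, 0, -0.2, 0, 0, 0],
  [0, 0, -0.15, 0, 0, 0],
  [0, 0, 0, 0, 0, 0],
])

```text
clock: 13.8
position: [0.5105, 0.0919, 0.1214]
ee_rot: [-1.865, -2.528, 0.0]
force: [-0.2, 0.8, -4.8]
width: 0.322
```

```bash
python3 st.py
```

```text
[0.5105 0.0919 0.1214] yaw 17.17 tilt [ 0.  -0.3] w 0.322 F [-0.2  0.8 -4.8] M [-0.09  0.    0.02] t 13.8
```

Call:
move_arm([
  [0, 0, -0.2, 0, 0, 0],
  [0, 0, -0.2, 0, 0, 0],
  [0, 0, -0.2, 0, 0, 0],
  [0, 0, 0, 0, 0, 0],
])

```text
clock: 14.2
position: [0.5104, 0.0918, 0.1153]
ee_rot: [-1.865, -2.528, 0.001]
force: [0.6, 0.4, -5.0]
width: 0.324
```

```bash
python3 st.py
```

```text
[0.5104 0.0918 0.1153] yaw 17.17 tilt [-0.  -0.5] w 0.324 F [ 0.6  0.4 -5. ] M [-0.12  0.06  0.04] t 14.2
```

Dowels are going in with no side force. I'll keep going until it seats.

Call:
move_arm([
  [0, 0, -0.2, 0, 0, 0],
  [0, 0, -0.2, 0, 0, 0],
  [0, 0, -0.15, 0, 0, 0],
  [0, 0, 0, 0, 0, 0],
])

```text
clock: 14.6
position: [0.5105, 0.0919, 0.1099]
ee_rot: [-1.865, -2.528, 0.0]
force: [0.8, -0.2, -3.9]
width: 0.325
```

```bash
python3 st.py
```

```text
[0.5105 0.0919 0.1099] yaw 17.17 tilt [-0.  -0.4] w 0.325 F [ 0.8 -0.2 -3.9] M [-0.11  0.03  0.  ] t 14.6
```

Call:
move_arm([
  [0, 0, -0.05, 0, 0, 0],
  [0, 0, -0.05, 0, 0, 0],
  [0, 0, 0, 0, 0, 0],
], force=55)

```text
clock: 14.9
position: [0.5106, 0.0919, 0.1091]
ee_rot: [-1.865, -2.528, -0.0]
force: [0.0, 0.9, -5.2]
width: 0.323
```

```bash
python3 st.py
```

```text
[0.5106 0.0919 0.1091] yaw 17.17 tilt [0. 0.] w 0.323 F [ 0.   0.9 -5.2] M [-0.1   0.01 -0.02] t 14.9
```

Call:
move_arm([
  [0, 0, -0.05, 0, 0, 0],
  [0, 0, 0, 0, 0, 0],
])

```text
clock: 15.1
position: [0.5106, 0.0919, 0.109]
ee_rot: [-1.865, -2.528, -0.001]
force: [-3.0, 0.2, 2.5]
width: 0.323
```

Call:
move_arm([
  [0, 0, -0.05, 0, 0, 0],
  [0, 0, 0, 0, 0, 0],
])

```text
clock: 15.3
position: [0.5107, 0.0919, 0.109]
ee_rot: [-1.865, -2.528, -0.001]
force: [-5.6, -0.5, 12.0]
width: 0.324
```

```bash
python3 st.py
```

```text
[0.5107 0.0919 0.109 ] yaw 17.16 tilt [0.5 0.5] w 0.324 F [-5.6 -0.5 12. ] M [-0.33  1.19  0.03] t 15.3
```

Call:
move_arm([
  [-0.03, 0, -0.04, 0, 0, 0],
  [0, 0, 0, 0, 0, 0],
  [0, 0, 0, 0, 0, 0],
  [0, 0, 0, 0, 0, 0],
])

```text
clock: 15.7
position: [0.5106, 0.0919, 0.109]
ee_rot: [1.865, 2.528, 0.002]
force: [-5.6, -0.5, 16.1]
width: 0.326
```

```bash
python3 st.py
python3 - <<'E'
from h import *
a=cam('side');save(a,'b.png',(260,150,110,110),3.6)
b=cam('scene');save(b,'c.png',(250,140,110,110),3.6)
cv2.imwrite('pics/m9.png',np.hstack([cv2.imread('pics/%s.png'%k) for k in 'bc']))
E
python3 st.py
```

```text
[0.5106 0.0919 0.109 ] yaw 17.16 tilt [0.6 1.1] w 0.326 F [-5.6 -0.5 16.1] M [-0.4   1.4   0.04] t 15.7
[0.5106 0.0919 0.109 ] yaw 17.16 tilt [0.6 1.1] w 0.317 F [-6.3 -1.  16.1] M [-0.36  1.35 -0.02] t 15.8
```

View pics/m9.png

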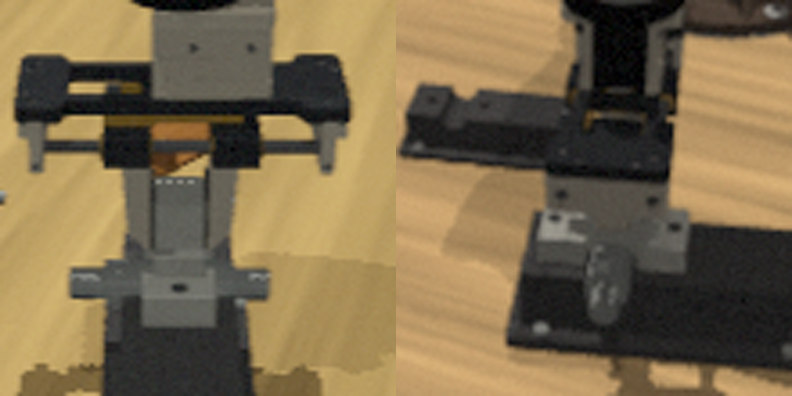

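Both views show the cap's feet flat on the block over the shaft. I'll trim the push a little.

Call:
move_arm([
  [0, 0, -0.015, 0, 0, 0],
  [0, 0, 0, 0, 0, 0],
  [0, 0, 0, 0, 0, 0],
  [0, 0, 0, 0, 0, 0],
])

```text
clock: 16.2
position: [0.5106, 0.0919, 0.109]
ee_rot: [1.865, 2.528, 0.002]
force: [-7.3, -1.9, 19.1]
width: 0.321
```

```bash
python3 st.py; python3 st.py
```

```text
[0.5106 0.0919 0.109 ] yaw 17.16 tilt [0.7 1.2] w 0.321 F [-7.3 -1.9 19.1] M [-0.36  1.58  0.02] t 16.2
[0.5106 0.0919 0.109 ] yaw 17.16 tilt [0.7 1.2] w 0.321 F [-7.3 -1.9 19.1] M [-0.36  1.58  0.02] t 16.2
```

```bash
python3 -c "
from h import *
print(workorder.sign_off())"; python3 st.py
```

```text
the job is handed in; nothing more can be done
None
the job is handed in; nothing more can be done
```

I did the job in the order asked and handed it in at 16.2 s; no verdict came back.

- **Shaft:** I rolled it with two spread fingers along the block top, without gripping or lifting it, until it dropped into the saddle. The wrist camera confirmed it there.
- **Cap:** I gripped it by the boss; the jaw opening read about 30 mm, matching the boss. Both dowels went into the holes with almost no side force. It stopped with the tool at z = 0.1090 m, against 0.1091 m expected when flush, and both outside views show its feet flat on the block.
- **Push:** The arm is still holding the cap with about 19 N downward. The cap's own weight of about 4 N comes on top of that at the block.

**Not perfect:**
- A sideways force of about 7 N and a moment of about 1.6 N m remained at the wrist during the final press.
- The measured hole spacing came out 64 mm instead of 66. I put this down to light falling in one hole, and the block-corner fit and the free insertion support that.
- I never went near the jar, the spanner or the bearing race, but I took no final overall picture to confirm they stayed put.

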